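Make up a urine kit and a finger-prick kit from the stock on the bench

ROBOT

A 6-joint arm with a two-finger parallel gripper is mounted at the origin on a cart in front of the work surface, level with it; the furniture and walls round the work are solid. World frame = base frame: x ahead of the robot, y to its left, z up, the work surface at z = 0. Lengths are in mm, angles in rad, forces in N, time in s.
With the tool pointing down it reaches from about 275 to 825 mm from the base axis. Payload 5.2 kg.
Tool frame: the origin (TCP) lies at the very end of the fingers, on their centre line; the grasp point (between the pads) lies r.grip_point_offset behind it (r.grip_point_offset is the distance from the TCP to the grasp point, in mm); z points along the fingers, y is the line along which they close (so a half turn about z gives the same grasp; the last joint's range is limited). The gripper opens to 93 mm and grips with 3 to 60 N. Pads are 15 mm wide; open, the fingers measure 128 mm over their backs; the gripper's body (75 mm by 188 mm) begins 65 mm behind the grasp point.
Start: joints at [1.026, 0.259, 1.535, -0, 1.348, -0.203], TCP at [184.329, 518.197, 218.653] pointing down, gripper open.
Joint ranges: [-3.14, 3.14], [-0.91, 2.08], [0.19, 2.58], [-1.22, 4.36], [0.22, 2.71], [-3.12, 3.12]. Speed limits (rad/s): [2.57, 2.57, 3.14, 3.14, 3.14, 3.14].

INTERFACE

Orientations are given as [roll, pitch, yaw] about the fixed x, y, z axes, in that order (R = Rz(yaw) Ry(pitch) Rx(roll)).
In Python, from cell import r, hand, read_state, grab_frame, get_calibration, finder gives the robot as it stands. Calls block until the motion is done:
- r.move_pose(position, orientation): joint-space move of the TCP to a pose.
- r.move_l(position, vel=150, rotation=None): straight line of the TCP; rotation=None keeps the orientation; vel is the mean speed in mm/s.
- r.move_j(angles): joint-space move.
- hand.grip(opening): opening from 0.0 (shut) to 1.0 (fully open); the grip force is fixed at half the most; returns when the fingers have stopped.
- r.sleep(seconds).
- r.ik(position, orientation): joint angles nearest the present ones, or None.
- read_state(): the state.
- grab_frame(name): name is "scene" or "top"; returns the picture (384x512x3 uint8, red, green, blue); there is no depth.
- get_calibration(name): a dict with "fx", "fy", "cx", "cy" (pixels), "T" (4x4, takes a point from camera to world coordinates). Camera axes: x right, y down, z forward; pixel columns grow to the right and rows downward; lengths in mm; the calibration is good to about 2 mm. A picture is of the moment at which its call begins. get_calibration takes no time and is no camera call.
A pose or a line that the arm cannot do raises r.Unreachable and nothing moves.
- r.sign_off(): hands the job in; it is judged then, once.
Trained networks look in the newest picture that a camera, given by its name, has taken for a name from the list of things; names that differ only in an ending like _2 or _b are one class to them, and where a whole thing is asked for, a point or a joint stands for the part that bears it (a point fixed in the world has none). Each returns a list of dicts, best first, with "confidence" (0 to 1); they miss things now and then, are a little off and sometimes report something else, mostly with a low value. They report only what shows in the picture. A call takes as long as a camera call. They do not tell look-alikes from the thing itself.
- finder.find_in(camera, query): "extent" ([centre column, centre row, width, height] in pixels, round what is visible of it).
- finder.masks_of(camera, query): "pixels" (384x512 bool, what is visible of it) and "extent" ([centre column, centre row, width, height] in pixels, round what is visible of it).
- finder.pinpoint(camera, query): "position" ([column, row] in pixels: a listed point, or the origin of a listed thing).
The state is a dict: "t": time; "joint_pos": joint angles; "dq": joint speeds; "tau": joint torques, N m; "tool_pos": TCP position; "eef_rot": TCP orientation; "contact_force": force on the tool from outside, world axes, zero at the start; "torque": the same for the moment, N m; "grip_width": opening from 0.0 (shut) to 1.0 (fully open); "gripper_force": force on a finger pad.
Only numpy, scipy, OpenCV 4.12 (cv2) and the standard library are available. Lean on these libraries where they do the work, as an engineer would, in place of code of your own. Each camera call takes 0.05 s, during which the arm holds its last target. There are 200 camera calls.

TASK

Make up the two sample-collection kits in the white moulded trays. The smaller tray, with two pockets, is the urine kit: it gets the lidded specimen cup, standing in the round pocket, and one capped tube, lying in the long trough; the larger tray, with three pockets, is the finger-prick kit: the jar of prep pads stands in its round pocket, the taller of the two small cartons (the lancets) stands on its base in the rectangular pocket, and the other tube lies in the trough. Set everything down fully home in its pocket without dropping it, leave the trays flat on the bench, and do not disturb the lidless cup and the flat carton, which belong to neither kit.

Things in the scene. Friction and masses are not known exactly. Their poses are not given: they have to be found in the camera images.
- urine_tray: Urine kit tray: the smaller white moulded tray, 156 (x) x 132 (y) mm. Loose, 0.5 kg. Origin mid-underside, x from trough to other pockets, y along width. Deck 18 mm, pocket floors 4 mm up. Tube trough, centre x=-48 y=0 mm: 28 (x) x 108 (y) mm; an equally deep finger notch, 44 wide, crosses it from the -x edge to x=-8. Round cup pocket 64 mm across at x=34 y=0 mm.
- prick_tray: Finger-prick kit tray: larger white tray, 156 (x) x 200 (y) mm. Loose, 0.5 kg. Origin mid-underside, x from trough to other pockets, y along width. Deck 18 mm, pocket floors 4 mm up. Tube trough, centre x=-48 y=0 mm: 28 (x) x 108 (y) mm; an equally deep finger notch, 44 wide, crosses it from the -x edge to x=-8. Carton pocket 67 (x) x 97 (y) at x=34 y=-41.5. Jar pocket 73 across at x=34 y=53.5.
- specimen_cup: Specimen cup closed with a ribbed screw lid, dark teal, 57 mm high; lid 52 mm across and 16 mm high (41 to 57 mm up), the cup below it narrower (44 mm); 28 to 46 g. Origin at the centre of its underside, z up.
- pad_jar: Jar of prep pads: straight clear round jar with a cream lid, 61 mm across, 82 mm high, 70 to 120 g. Origin at the centre of its underside, z up.
- lancet_carton: Carton of lancets: small closed white printed carton with a red band, 55 (x) x 85 (y) x 45 mm high, the taller of the two small cartons (a third, larger one, 110 mm long with a blue band, lies at the back by the wall and has no part in this); 64 to 104 g. Origin at the centre of its underside, z up. Grip it across its 55 mm width.
- tube_1: Capped sample tube lying on the bench, 90 mm long; clear body 12.5 mm thick, cap 16 mm thick and 21 mm long; 10 to 17 g. The two tubes are alike and interchangeable. It does not roll. Origin under the middle of its length, at bench level; x runs along the tube towards the cap, z up. Grip it across, at the middle.
- tube_2: Capped sample tube lying on the bench, 90 mm long; clear body 12.5 mm thick, cap 16 mm thick and 21 mm long; 10 to 17 g. The two tubes are alike and interchangeable. It does not roll. Origin under the middle of its length, at bench level; x runs along the tube towards the cap, z up. Grip it across, at the middle.
- flat_carton: Flat closed white printed carton with a green band, 60 (x) x 80 (y) x 30 mm high: part of the stock, belongs to neither kit, to be left alone. Origin at the centre of its underside.
- open_cup: Clear specimen cup without a lid, 53 mm across, 60 mm high: belongs to neither kit, to be left alone. Origin at the centre of its underside.
Not all that is in view belongs to the job. Leave any pink look-alike of the lancet_carton alone. What is shaped like the pad_jar but pink is not meant.

How it is judged (in metres and radians):
At the end, for the whole second after the job is handed in: Cup, jar and taller carton upright (0.1 rad) within 9 mm of their pocket centres, one tube in each trough (9 mm across, 14 mm along, 0.25 rad), all on the pocket floors (4 mm), released, at rest; trays flat; flat carton and open cup within 30 mm of where they stood (x of specimen_cup in the frame of urine_tray between 0.025 and 0.043 m and y of specimen_cup in the frame of urine_tray between -0.009 and 0.009 m and z of specimen_cup in the frame of urine_tray between 0 and 0.008 m and angle between each of specimen_cup, pad_jar, lancet_carton's own z axis and vertical below 0.1 rad and x of pad_jar in the frame of prick_tray between 0.025 and 0.043 m and y of pad_jar in the frame of prick_tray between 0.0445 and 0.0625 m and z of pad_jar in the frame of prick_tray between 0 and 0.008 m and x of lancet_carton in the frame of prick_tray between 0.025 and 0.043 m and y of lancet_carton in the frame of prick_tray between -0.0505 and -0.0325 m and z of lancet_carton in the frame of prick_tray between 0 and 0.008 m and angle between the y axis of lancet_carton and the y axis of prick_tray, either way round below 0.25 rad and ((x of tube_1 in the frame of urine_tray between -0.057 and -0.039 m and y of tube_1 in the frame of urine_tray between -0.014 and 0.014 m and z of tube_1 in the frame of urine_tray between 0 and 0.008 m and angle between each of tube_1, tube_2's own z axis and vertical below 0.1 rad and angle between the x axis of tube_1 and the y axis of urine_tray, either way round below 0.25 rad and x of tube_2 in the frame of prick_tray between -0.057 and -0.039 m and y of tube_2 in the frame of prick_tray between -0.014 and 0.014 m and z of tube_2 in the frame of prick_tray between 0 and 0.008 m and angle between the x axis of tube_2 and the y axis of prick_tray, either way round below 0.25 rad) or (x of tube_2 in the frame of urine_tray between -0.057 and -0.039 m and y of tube_2 in the frame of urine_tray between -0.014 and 0.014 m and z of tube_2 in the frame of urine_tray between 0 and 0.008 m and angle between each of tube_2, tube_1's own z axis and vertical below 0.1 rad and angle between the x axis of tube_2 and the y axis of urine_tray, either way round below 0.25 rad and x of tube_1 in the frame of prick_tray between -0.057 and -0.039 m and y of tube_1 in the frame of prick_tray between -0.014 and 0.014 m and z of tube_1 in the frame of prick_tray between 0 and 0.008 m and angle between the x axis of tube_1 and the y axis of prick_tray, either way round below 0.25 rad)) and linear speed of each of specimen_cup, pad_jar, lancet_carton, tube_1, tube_2, urine_tray, prick_tray below 0.02 m/s and angular speed of each of specimen_cup, pad_jar, lancet_carton, tube_1, tube_2, urine_tray, prick_tray below 0.3 rad/s and angle between each of urine_tray, prick_tray's own z axis and vertical below 0.05 rad and height (world z) of each of urine_tray, prick_tray below 0.005 m and distance of each of flat_carton, open_cup from where it was at the start of the episode below 0.03 m and angle between each of flat_carton, open_cup's own z axis and vertical below 0.15 rad); the robot touches nothing.
It fails at once if the flat carton or the open cup is pushed more than 30 mm or tipped over (distance of any of flat_carton, open_cup from where it was at the start of the episode above 0.03 m or angle between any of flat_carton, open_cup's own z axis and vertical above 0.35 rad).
It fails at once if a thing is dropped (let go more than about 30 mm up, so that it falls) ((height (world z) of specimen_cup above 0.034 m and linear speed of specimen_cup above 0.3 m/s and contact force between the fingers and specimen_cup below 0.02 N) or (height (world z) of pad_jar above 0.034 m and linear speed of pad_jar above 0.3 m/s and contact force between the fingers and pad_jar below 0.02 N) or (height (world z) of lancet_carton above 0.034 m and linear speed of lancet_carton above 0.3 m/s and contact force between the fingers and lancet_carton below 0.02 N) or (height (world z) of tube_1 above 0.034 m and linear speed of tube_1 above 0.3 m/s and contact force between the fingers and tube_1 below 0.02 N) or (height (world z) of tube_2 above 0.034 m and linear speed of tube_2 above 0.3 m/s and contact force between the fingers and tube_2 below 0.02 N)).
It also fails if it takes over 144 s, if anything falls off the work surface, if the arm or the gripper's body presses on something with over 40 N, if the wrist force passes 120 N, or if a joint passes its speed limit or range.

## Working session

There is one attempt and no reset: what is moved stays moved. The work goes in short steps, each a Python script; the robot and the scene stay as the last script left them, time stands still between calls to the robot, and variables do not carry over. Pictures are saved under pics/ and viewed, at most 14 in all, crops included, and the job is handed in when it is done.

```bash
mkdir -p pics; ls; python3 - <<'E'
from cell import r, hand, read_state, grab_frame, get_calibration, finder
import cv2, numpy as np
for c in ("top","scene"):
    im=grab_frame(c); cv2.imwrite(f"pics/{c}0.png",cv2.resize(im[:,:,::-1],(800,600),interpolation=cv2.INTER_CUBIC))
    k=get_calibration(c); print(c,k["fx"],k["fy"],k["cx"],k["cy"],np.round(k["T"],3).tolist())
    for q in ["urine_tray","prick_tray","specimen_cup","pad_jar","lancet_carton","tube_1","flat_carton","open_cup"]:
        print(q,[(np.round(d["extent"]).astype(int).tolist(),round(d["confidence"],2)) for d in finder.find_in(c,q)], [(np.round(d["position"]).astype(int).tolist(),round(d["confidence"],2)) for d in finder.pinpoint(c,q)])
print(r.grip_point_offset, read_state())
E
```

```text
pics
top 378.2044814818758 378.2044814818758 256.691401169429 187.95303282503974 [[-0.004, -0.981, 0.192, 364.06], [-1.0, 0.007, 0.016, 14.46], [-0.017, -0.192, -0.981, 1201.284], [0.0, 0.0, 0.0, 1.0]]
urine_tray [([224, 221, 46, 53], 0.56), ([297, 169, 15, 17], 0.53), ([181, 173, 26, 20], 0.33)] [([224, 223], 0.89), ([156, 198], 0.52)]
prick_tray [([317, 225, 66, 53], 0.76), ([382, 237, 27, 8], 0.22)] [([318, 225], 0.57)]
specimen_cup [([296, 169, 18, 24], 0.55)] [([296, 172], 0.52)]
pad_jar [([150, 197, 22, 24], 0.91), ([141, 165, 27, 24], 0.65)] [([156, 199], 0.8), ([142, 168], 0.8), ([223, 222], 0.38)]
lancet_carton [([221, 170, 26, 22], 0.64), ([202, 136, 27, 29], 0.55)] [([207, 140], 0.93), ([220, 174], 0.85)]
tube_1 [([158, 238, 23, 14], 0.48)] [([378, 235], 0.63), ([157, 240], 0.4)]
flat_carton [([184, 173, 26, 24], 0.67)] [([184, 176], 0.64)]
open_cup [([257, 173, 16, 19], 0.63)] [([256, 176], 0.57)]
scene 421.1370986463065 421.1370986463065 252.84532312055074 193.98935307640895 [[0.455, -0.43, 0.78, -333.385], [-0.891, -0.223, 0.396, -446.949], [0.004, -0.875, -0.484, 641.9
[... 791 characters left out ...]
9, 205], 0.67)]
18.8 {'t': 1.7, 'joint_pos': array([ 1.02618163e+00,  2.58634133e-01,  1.53500030e+00, -6.23344026e-06,
        1.34796769e+00, -2.02774184e-01]), 'dq': array([-0.00053969,  0.00113949,  0.00059798, -0.00175678,  0.00110287,
       -0.0001546 ]), 'tau': array([ 1.66285139e-03, -4.37192988e+01, -2.84302622e+01,  7.21025211e-02,
        3.11061228e-02, -1.55324261e-05]), 'tool_pos': array([184.34672092, 518.20192711, 218.6342303 ]), 'eef_rot': array([-3.14158215e+00,  4.04694242e-06,  2.79975352e+00]), 'contact_force': array([-0.22392132, -0.86555364,  0.48125297]), 'torque': array([-0.00682044, -0.01957873,  0.01356676]), 'gripper_force': 0.0, 'grip_width': 0.9975410277552967}
```

View pics/top0.png

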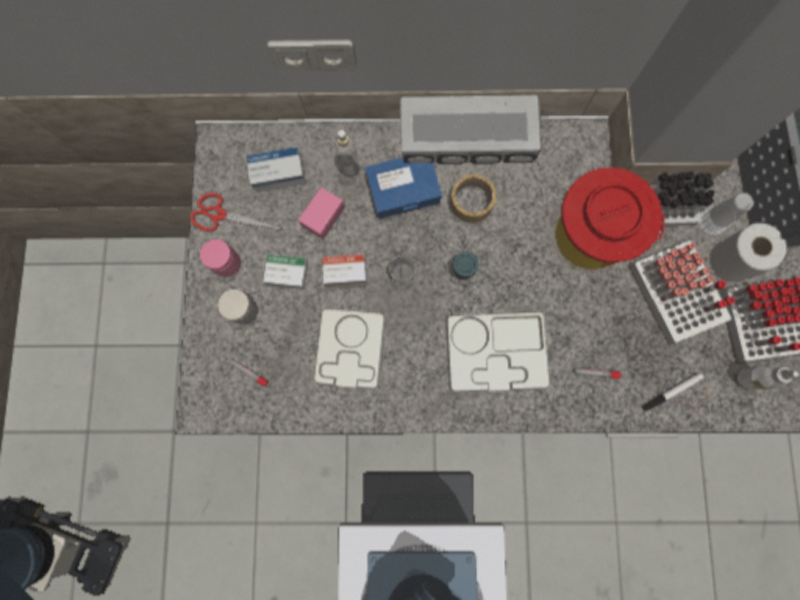

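View pics/scene0.png

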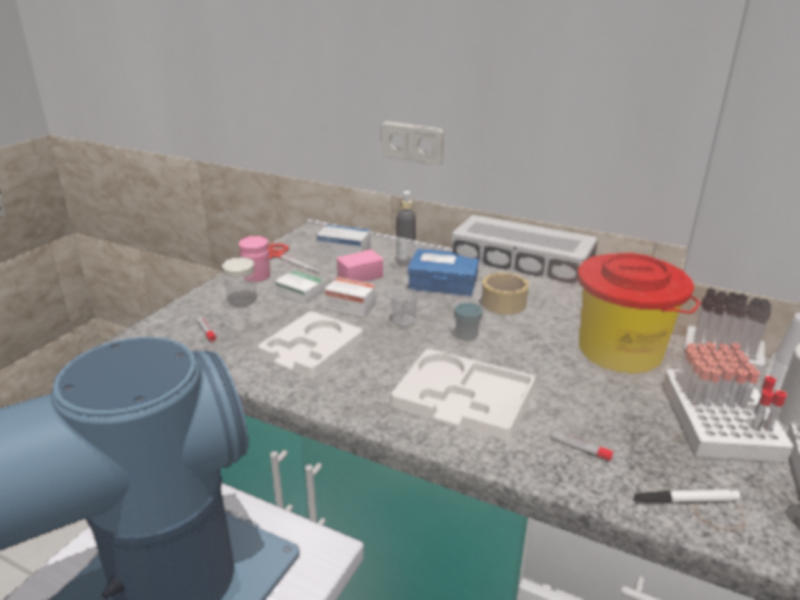

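```bash
python3 - <<'E'
import cv2
a=cv2.imread("pics/top0.png")  # 1.5625x
c=a[190:410,190:630]; cv2.imwrite("pics/topcrop.png",cv2.resize(c,(800,400),interpolation=cv2.INTER_CUBIC))
E
```

```text
(no output)
```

View pics/topcrop.png

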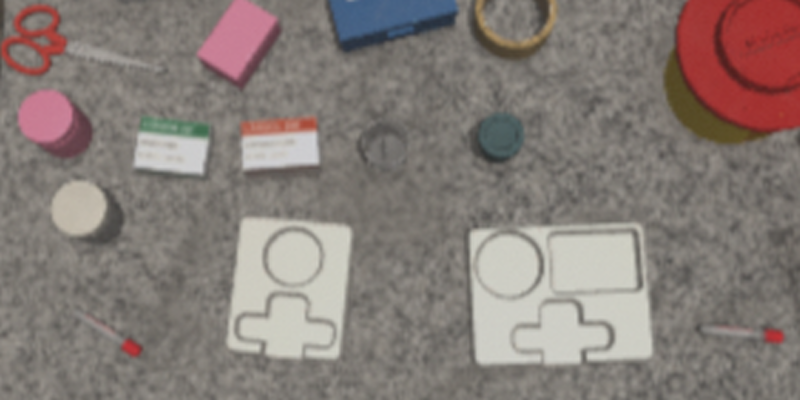

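The top view shows these candidates, in native top-camera pixels:
- **Lancets:** the white, red-banded carton at (221,170) against the pink one at (207,138). The white one fits.
- **Jar:** the cream-lidded one at (150,197) against the pink one at (141,165). The cream one fits.
- **Other objects:** flat green carton (184,173), open cup (257,173), teal cup (296,169), tubes (158,238) and (383,238).
- **Trays:** (224,222) and (318,225), both with their troughs towards the robot.

The crop confirms all of these. Next I'll fit the poses to the masks.

```bash
cat > fit.py <<'E'
from cell import r, hand, read_state, grab_frame, get_calibration, finder
import cv2, numpy as np
from scipy.optimize import minimize
CAL={c:get_calibration(c) for c in("top","scene")}
def proj(c,P):
    k=CAL[c]; q=(np.c_[P,np.ones(len(P))]@np.linalg.inv(k["T"]).T)[:,:3]
    return np.c_[k["fx"]*q[:,0]/q[:,2]+k["cx"],k["fy"]*q[:,1]/q[:,2]+k["cy"]]
def unproj(c,uv,z):
    k=CAL[c];T=k["T"];d=T[:3,:3]@[(uv[0]-k["cx"])/k["fx"],(uv[1]-k["cy"])/k["fy"],1]
    return (T[:3,3]+d*(z-T[2,3])/d[2])[:2]
def box(x,y,z0,z1,ox=0): return np.array([[ox+sx*x/2,sy*y/2,z] for sx in(-1,1) for sy in(-1,1) for z in(z0,z1)])
def cyl(d,z0,z1): 
    a=np.arange(0,2*np.pi,.2); return np.vstack([np.c_[d/2*np.cos(a),d/2*np.sin(a),0*a+z] for z in(z0,z1)])
MODEL={"urine_tray":[box(156,132,0,18)],"prick_tray":[box(156,200,0,18)],"specimen_cup":[cyl(44,0,41),cyl(52,41,57)],
 "pad_jar":[cyl(61,0,82)],"lancet_carton":[box(55,85,0,45)],"flat_carton":[box(60,80,0,30)],"open_cup":[cyl(53,0,60)],
 "tube":[box(69,12.5,0,14,-10.5),box(21,16,0,16,34.5)]}
S=4
def render(c,name,p,base=0):
    m=np.zeros((384*S,512*S),np.uint8); C,s=np.cos(p[2]),np.sin(p[2])
    for part in MODEL[name]:
        P=part@np.array([[C,s,0],[-s,C,0],[0,0,1]])+[p[0],p[1],base]
        h=cv2.convexHull(((proj(c,P)+.5)*S*16).astype(np.int32)); cv2.fillConvexPoly(m,h,1,shift=4)
    return m>0
def fit(name,masks,p0,base=0):
    M={c:cv2.resize(m.astype(np.uint8),None,fx=S,fy=S,interpolation=cv2.INTER_NEAREST)>0 for c,m in masks.items()}
    def cost(p):
        t=0
        for c in M:
            R=render(c,name,p,base); t-= (R&M[c]).sum()/(R|M[c]).sum()
        return t/len(M)
    sim=np.array([p0]*4,float); sim[1,0]+=10; sim[2,1]+=10; sim[3,2]+=.3
    o=minimize(cost,p0,method="Nelder-Mead",options=dict(initial_simplex=sim,xatol=.05,fatol=1e-4)); return o.x,-o.fun
E
cat > m.py <<'E'
from fit import *
import json
uv={"urine_tray":(224,222),"prick_tray":(318,225),"specimen_cup":(296,169),"pad_jar":(150,197),"lancet_carton":(221,170),
 "flat_carton":(184,173),"open_cup":(257,173),"tube_1":(158,238),"tube_2":(383,238)}
for c in CAL: grab_frame(c)
res={}
for n,p in uv.items():
    mod="tube" if "tube" in n else n
    h={"tube":8}.get(mod,None) or MODEL[mod][-1][:,2].max()*.7
    xy=unproj("top",p,h); ms={}
    for c in CAL:
        u=proj(c,np.array([[*xy,h]]))[0]
        ds=[d for d in finder.masks_of(c,n) if np.hypot(*(np.array(d["extent"][:2])-u))<12]
        if ds: ms[c]=ds[0]["pixels"]
    yaws=[0] if "tube" not in n else [-2.2 if n=="tube_1" else -1.6]
    print(n,np.round(xy),{c:int(m.sum()) for c,m in ms.items()})
    for cs in [{c:ms[c]} for c in ms]+[ms]:
        if not cs: continue
        x,q=fit(mod,cs,[*xy,yaws[0]]); print("  ",list(cs),np.round(x[:2],1),round(x[2],3),round(q,3))
    res[n]=list(x) if ms else None
json.dump(res,open("poses.json","w"))
E
time python3 m.py
```

```text
urine_tray [488. 137.] {'top': 1993, 'scene': 1733}
   ['top'] [487.3 139. ] -0.097 0.935
   ['scene'] [490.7 141.7] -0.084 0.945
   ['top', 'scene'] [489.5 140.4] -0.094 0.935
prick_tray [ 477. -158.] {'top': 3098, 'scene': 3369}
   ['top'] [ 478.9 -154.7] 0.032 0.949
   ['scene'] [ 482.9 -155.9] 0.041 0.946
   ['top', 'scene'] [ 480.1 -156. ] 0.041 0.944
specimen_cup [652. -91.] {'top': 235, 'scene': 377}
   ['top'] [650.9 -93.5] 0.257 0.913
   ['scene'] [656.8 -90.5] 0.04 0.929
   ['top', 'scene'] [651.6 -93.1] 0.347 0.898
pad_jar [562. 362.] {'top': 468, 'scene': 568}
   ['top'] [568.5 359.2] 0.037 0.956
   ['scene'] [570.8 363.6] 0.003 0.918
   ['top', 'scene'] [568.2 359.7] 0.144 0.928
lancet_carton [652. 147.] {'top': 550, 'scene': 617}
   ['top'] [646.7 150.6] 0.089 0.945
   ['scene'] [650.5 155.5] 0.135 0.936
   ['top', 'scene'] [647.1 151.3] 0.093 0.922
flat_carton [646. 267.] {'top': 508, 'scene': 445}
   ['top'] [647.1 274.1] -0.095 0.905
   ['scene'] [652.  278.2] -0.146 0.923
   ['top', 'scene'] [648.8 275.7] -0.116 0.89
open_cup [639.  32.] {'top': 251, 'scene': 394}
   ['top'] [646.2  32.3] -0.097 0.857
   ['scene'] [650.2  37.8] -0.051 0.897
   ['top', 'scene'] [646.9  33.8] 0.058 0.847
tube_1 [440. 345.] {'top': 138, 'scene': 86}
   ['top'] [442.3 345.3] -2.106 0.859
   ['scene'] [443.6 346.2] -2.174 0.68
   ['top', 'scene'] [442.6 345.5] -2.117 0.751
tube_2 [ 436. -359.] {'top': 138, 'scene': 239}
   ['top'] [ 437.4 -353.3] -1.699 0.827
   ['scene'] [ 440.6 -352.5] -1.754 0.63
   ['top', 'scene'] [ 437.6 -353.1] -1.71 0.722
real	0m19.801s
user	0m14.239s
sys	0m2.150s
```

The two cameras agree to about 4 mm, so I'll use their mean. Tubes go first, because the jar would crowd the gripper body at the trough. The jar comes next, then the carton and the cup.

```bash
cat > act.py <<'E'
from fit import *
pi=np.pi
TRAY={"u":(489,140.3,-.091),"p":(480.9,-155.3,.037)}
def intray(t,x,y):
    X,Y,a=TRAY[t]; return X+x*np.cos(a)-y*np.sin(a), Y+x*np.sin(a)+y*np.cos(a)
def W(mm): return mm/93
def st(tag):
    s=read_state(); print(tag,"t",round(s["t"],1),"pos",np.round(s["tool_pos"],1),"width",round(s["grip_width"]*93,1),"gf",round(s["gripper_force"],1),"F",np.round(s["contact_force"],1)); return s
def pick(x,y,yaw,z,openmm,ztr,first=False):
    o=[pi,0,yaw]
    s=read_state()["tool_pos"]; hand.grip(W(openmm))
    if first: r.move_pose([x,y,ztr],o)
    else: r.move_l([x,y,ztr],vel=300,rotation=o)
    r.move_l([x,y,z+30],vel=200); r.move_l([x,y,z],vel=60); st("at")
    hand.grip(0.0); r.sleep(.2); st("gripped")
    r.move_l([x,y,z+15],vel=60); r.move_l([x,y,ztr],vel=200); return st("lifted")
def place(x,y,yaw,z,ztr):
    r.move_l([x,y,ztr],vel=250,rotation=[pi,0,yaw]); r.move_l([x,y,z+28],vel=150); r.sleep(.2)
    f0=read_state()["contact_force"][2]
    for zz in np.r_[np.arange(z+24,z,-4),z]:
        r.move_l([x,y,zz],vel=50); f=read_state()["contact_force"]
        if abs(f[2]-f0)>6 and zz>z+1: print("CONTACT at",zz-z,f,f0); return False
    st("down"); return True
def release(openmm,ztr):
    hand.grip(W(openmm)); r.sleep(.2); p=st("released")["tool_pos"]
    r.move_l([p[0],p[1],p[2]+40],vel=80); r.move_l([p[0],p[1],ztr],vel=250)
E
python3 - <<'E'
from act import *
pick(442.9,345.7,-2.14+pi,2,45,150,first=True)
x,y=intray("u",-48,0)
if place(x,y,TRAY["u"][2]+pi/2,6.5,150): release(28,150)
for c in CAL:
    cv2.imwrite(f"pics/{c}1.png",cv2.resize(grab_frame(c)[130:270,130:410,::-1],(800,400),interpolation=cv2.INTER_CUBIC))
E
```

```text
at t 6.2 pos [442.8 345.6   1.7] width 45.1 gf 0.0 F [0.5 0.  0.3]
gripped t 7.0 pos [443.  345.7   2.1] width 12.3 gf 30.0 F [-0.4 -0.4  1.3]
lifted t 8.3 pos [442.1 345.3 148.8] width 12.5 gf 30.0 F [-0.6  0.1 -1.1]
down t 12.1 pos [441.1 144.7   6.3] width 12.3 gf 30.0 F [-0.7 -0.3 -0.1]
released t 12.8 pos [441.2 144.7   6.5] width 27.6 gf 0.0 F [ 0.3 -0.5 -0.4]
```

View pics/scene1.png

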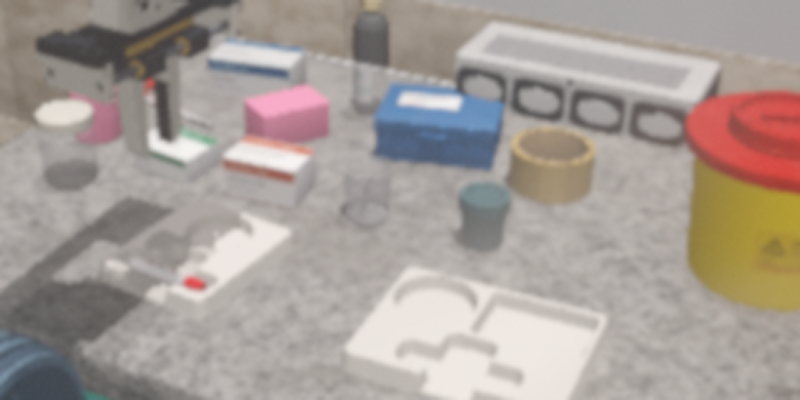

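The crop shows the first tube lying in the small tray's trough, around (165,275). The rest of the scene is undisturbed. Next are tube 2 and the jar.

```bash
python3 - <<'E'
from act import *
pick(439,-352.9,-1.72+pi,2,45,150)
x,y=intray("p",-48,0)
if place(x,y,TRAY["p"][2]+pi/2,6.5,150): release(28,160)
else: raise SystemExit
r.move_l([569.6,361.4,160],vel=300,rotation=[pi,0,pi])
cv2.imwrite("pics/top2.png",cv2.resize(grab_frame("top")[130:270,130:410,::-1],(800,400),interpolation=cv2.INTER_CUBIC)); st("end")
E
```

```text
at t 17.9 pos [ 438.9 -352.9    1.7] width 45.0 gf 0.0 F [ 0.1 -0.1  0.4]
gripped t 18.7 pos [ 439.  -352.9    2.1] width 12.4 gf 30.0 F [-0.6 -0.5  2. ]
lifted t 19.9 pos [ 438.4 -352.2  148.8] width 12.6 gf 30.0 F [ 0.1 -0.1 -0.5]
down t 23.7 pos [ 432.8 -157.     6.3] width 12.1 gf 30.0 F [ 0.4 -0.2 -0.8]
released t 24.4 pos [ 432.9 -157.1    6.5] width 27.5 gf 0.0 F [-1.2 -0.6  0.4]
end t 27.6 pos [569.6 360.4 160.1] width 28.0 gf 0.0 F [-0.8 -0.2 -0.6]
```

View pics/top2.png

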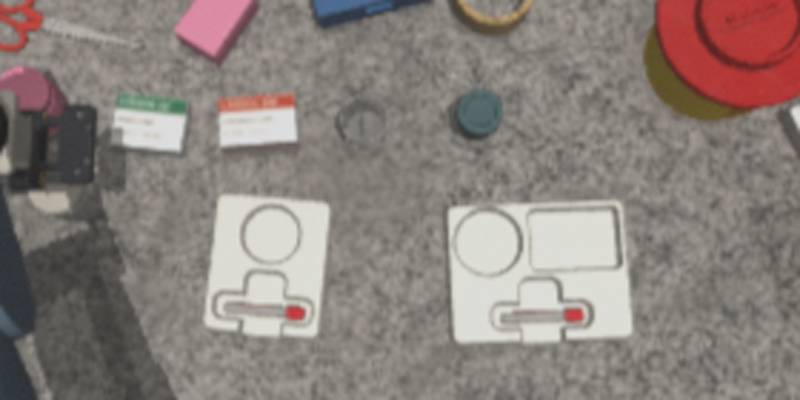

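Both tubes lie centred in their troughs, at about (265,311) and (541,316) in the crop. Next is the jar, then the carton and cup, stopping if anything makes contact early.

```bash
python3 - <<'E'
from act import *
jobs=[("jar",569.6,361.4,pi,36,82,("p",34,53.5,pi),74,170,(57,65)),
      ("carton",648.8,153,pi/2+.105,20,78,("p",34,-41.5,pi/2),66,150,(51,59)),
      ("cup",653.8,-92,pi/2,30,75,("u",34,0,pi/2),62,150,(48,56))]
for n,x,y,yaw,z,op,(t,tx,ty,ta),rel,zt,(lo,hi) in jobs:
    print(n); s=pick(x,y,yaw,z,op,zt)
    if not lo<s["grip_width"]*93<hi: print("BAD WIDTH"); break
    if not place(*intray(t,tx,ty),TRAY[t][2]+ta,z+4.6,zt): break
    release(rel,zt)
else: r.move_l([350,350,250],vel=300); st("end")
for c in CAL:
    cv2.imwrite(f"pics/{c}3.png",cv2.resize(grab_frame(c)[130:270,130:410,::-1],(800,400),interpolation=cv2.INTER_CUBIC))
E
```

```text
jar
at t 30.2 pos [569.6 361.4  35.7] width 82.0 gf 0.0 F [0.9 0.7 0.3]
gripped t 30.9 pos [569.8 361.4  36.4] width 59.7 gf 30.0 F [ 0.3 -0.1  2.5]
lifted t 32.0 pos [568.8 361.1 168.6] width 59.7 gf 30.0 F [-0.2  0.8 -1.8]
down t 36.8 pos [ 512.8 -100.6   40.4] width 59.8 gf 30.0 F [-0.6 -0.2 -1.7]
released t 37.5 pos [ 512.9 -100.6   40.6] width 74.2 gf 0.0 F [-0.2 -0.4  0.2]
carton
at t 42.1 pos [648.7 153.   19.7] width 78.2 gf 0.0 F [ 0.6  0.6 -0.4]
gripped t 42.8 pos [649.  153.   20.3] width 54.9 gf 29.8 F [-0.2 -0.1  2.9]
lifted t 43.9 pos [648.  152.9 148.8] width 55.0 gf 29.8 F [-0.8 -0.3 -1.6]
down t 48.3 pos [ 516.3 -195.5   24.4] width 54.7 gf 29.8 F [ 0.4  0.2 -0.6]
released t 49.0 pos [ 516.4 -195.5   24.6] width 66.1 gf 0.0 F [-0.   0.1 -0.4]
cup
at t 52.5 pos [653.8 -91.9  29.7] width 74.8 gf 0.0 F [-0.2  0.4 -0.1]
gripped t 53.2 pos [654.  -92.1  30.3] width 50.4 gf 30.0 F [-0.   0.   1.8]
lifted t 54.3 pos [653.1 -91.8 148.9] width 50.1 gf 30.0 F [-0.2  0.3  0. ]
down t 58.2 pos [522.8 137.2  34.4] width 49.9 gf 30.0 F [ 0.6 -0.8 -0.6]
released t 58.9 pos [522.9 137.2  34.6] width 62.1 gf 0.0 F [-0.3  0.1  0.1]
end t 61.1 pos [350.  349.2 249. ] width 62.1 gf 0.0 F [ 1.  -0.3 -0.2]
```

View pics/top3.png

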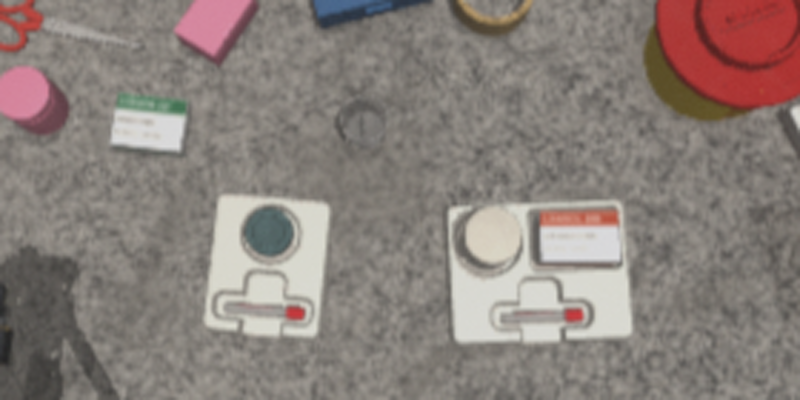

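View pics/scene3.png

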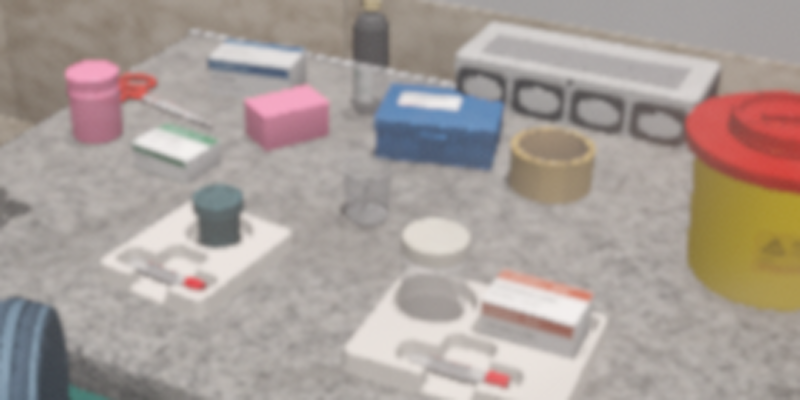

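Everything appears seated: the cup at (268,231), the jar at (492,238) and the carton at (579,236) in the top crop. I'll check the tray-frame positions and heights numerically.

```bash
python3 - <<'E'
from act import *
for c in CAL: grab_frame(c)
for n,t,tx,ty in [("urine_tray","u",0,0),("prick_tray","p",0,0),("specimen_cup","u",34,0),("pad_jar","p",34,53.5),("lancet_carton","p",34,-41.5)]:
    xy=intray(t,tx,ty); b0=4 if "tray" not in n else 0
    for c in CAL:
        h=MODEL[n][-1][:,2].max()*.7; u=proj(c,np.array([[*xy,h]]))[0]
        ds=[d for d in finder.masks_of(c,n) if np.hypot(*(np.array(d["extent"][:2])-u))<14]
        if not ds: print(n,c,"none"); continue
        for b in ([b0,b0+14] if b0 else [0]):
            x,q=fit(n,{c:ds[0]["pixels"]},[*xy,TRAY[t][2]],b); X,Y,a=TRAY[t]; d=x[:2]-[X,Y]
            print(n,c,b,"tray frame",np.round([d[0]*np.cos(a)+d[1]*np.sin(a)-tx,-d[0]*np.sin(a)+d[1]*np.cos(a)-ty],1),round(x[2]-a,3),round(q,3))
E
```

```text
urine_tray top 0 tray frame [-0.9 -1.6] -0.007 0.781
urine_tray scene 0 tray frame [2.1 2.9] 0.001 0.741
prick_tray top 0 tray frame [-1.2  0.5] -0.008 0.618
prick_tray scene 0 tray frame [ 1.7 -0.8] 0.005 0.605
specimen_cup top 4 tray frame [-2.1 -3.3] 0.325 0.924
specimen_cup top 18 tray frame [-3.7 -4.8] 0.429 0.907
specimen_cup scene 4 tray frame [1.7 1. ] 0.112 0.863
specimen_cup scene 18 tray frame [-15.9 -14. ] 0.274 0.831
pad_jar top 4 tray frame [-0.7 -0. ] 0.27 0.837
pad_jar top 18 tray frame [-3.5  2.6] 0.032 0.817
pad_jar scene 4 tray frame [8.5 4.7] 0.071 0.906
pad_jar scene 18 tray frame [-8.5 -2. ] 0.467 0.872
lancet_carton top 4 tray frame [-1.6 -2.2] -0.045 0.963
lancet_carton top 18 tray frame [-3.7  0.6] -0.04 0.963
lancet_carton scene none
```

All three fit best at the pocket-floor height, within about 4 mm of centre. The one exception is the jar's 8.5 mm reading in the scene camera, where its clear body hides its edge against the white tray. The jar went down to floor level with no rim contact, so I'm handing the job in.

```bash
python3 -c "
from cell import r; print(r.sign_off())"
```

```text
the job is handed in; nothing more can be done
None
```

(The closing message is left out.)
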